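Push a pine block into the corner of fence and stop

ROBOT

A 6-joint arm with a two-finger parallel gripper is mounted at the origin on the work surface. World frame = base frame: x ahead of the robot, y to its left, z up, the work surface at z = 0. Lengths are in mm, angles in rad, forces in N, time in s.
With the tool pointing down it reaches from about 275 to 750 mm from the base axis. Payload 10.2 kg.
Tool frame: the origin (TCP) lies at the very end of the fingers, on their centre line; the grasp point (between the pads) lies behind it (ctrl.grasp_offset is the z of the grasp point in the tool frame, in mm); z points along the fingers, y is the direction in which the jaws open and shut (so a half turn about z gives the same grasp; the last joint's range is limited). The gripper opens to 85 mm and grips with 20 to 120 N. Pads are 22 mm wide; open, the fingers measure 114 mm over their backs; the gripper's body (76 mm by 85 mm) begins 54 mm behind the grasp point. The pads swing forward as they close: fully open they stand 13 mm farther back than shut.
Start: joints at [-1.542, 0.313, 1.498, -0, 1.331, -0.223], TCP at [130.789, -508.454, 231.294] pointing down, gripper open.
Joint ranges: [-2.94, 2.94], [-0.97, 2.17], [0.19, 2.56], [-1.23, 4.37], [0.02, 3.11], [-2.88, 2.88]. Speed limits (rad/s): [2.39, 2.39, 3.01, 3.14, 3.14, 3.14].

INTERFACE

Orientations are given as a unit quaternion [w, x, y, z].
In Python, from rig import ctrl, capture, job gives the robot as it stands. The module is installed in compiled form; this text tells all that it offers.
- The arm moves only by the tool move_arm, never from a script. Its argument "series" is a list of rows, each a list of 7 numbers: the turn, a rotation vector about the tool's x, y, z in rad, then the shift along the tool's x, y, z in cm, then the opening, from 0 (shut) to 1 (fully open). A call has 1 to 5 rows; each row is the pose to reach, as a shift and turn from the pose measured when the call began, along the tool's axes at that moment; what a row does not reach only later rows make up. A row lasts 1/12 s, in which the tool goes at most 41.7 mm and 7.16 degrees, less where a joint would pass 70% of its speed; a pose out of reach is approached as far as the arm can. A call with a gripper value outside its range is refused whole. The fingers move at their own pace and stop on an object; "grip_force" is the grip in N (left out, the last holds). Time passes only in rows, so rows that repeat a pose let the fingers close. It gives the time, the measured TCP pose, the force and the opening at its end, in the units of the state.
- ctrl.sense(): the state, without advancing time (a new reading comes with each control period).
- capture(name): name is "scene" or "top"; returns a dict with "frame" (384x512x3 uint8, red, green, blue), "mtx" (3x3 intrinsics, pixels), "R" (3x3) and "t" (3): a world point X has camera coordinates R X + t. Camera axes: x right, y down, z forward; pixel columns grow to the right and rows downward; lengths in mm; the calibration is good to about 2 mm. A picture is of the moment at which its call begins. There is no depth.
- job.finish_job(): hands the job in, once; it reports no verdict.
The state is a dict: "time_s": time; "joints": joint angles; "dq": joint speeds; "tau": joint torques, N m; "eef_pos": TCP position; "ee_rot": TCP orientation; "force": force on the tool from outside, world axes, zero at the start; "wrist_torque": the same for the moment, N m; "grip_width": opening from 0.0 (shut) to 1.0 (fully open).
Only numpy, scipy, OpenCV 4.12 (cv2) and the standard library are available. Lean on these libraries where they do the work, as an engineer would, in place of code of your own. Each camera call takes 0.05 s, during which the arm holds its last target.

TASK

With the fingers only pushing, first push the longer of the two pine blocks back across the bench until it lies flat against the long aluminium fence, and then push it along the fence until its end butts against the steel stop. It should finish flush with both the fence and the stop. Do not pick the block up or lift or tip it at any time, leave everything else on the bench where it is, and finish with the hand clear.

Things in the scene. Friction and masses are not known exactly. Their poses are not given: they have to be found in the camera images.
- blank: The longer pine block, the one to push: 40 wide (its x) x 160 long (its y) x 38 high (z) mm, 0.1 to 0.2 kg, loose. Origin: centre of its underside. It starts with its centre 85 to 120 mm in front of the fence face, up to 25 degrees out of line with it, its end 60 mm or more short of the stop; the space between is clear. It slides under a push of 1 or 2 N.
- fence: Fixed aluminium bar across the bench, beyond the block: 30 mm thick, 420 long, 32 high, two low feet behind it. Origin: foot of its near face, at mid length. +x points away from the robot, through the bar; +y along the face to the robot's left, towards the stop; z up. The face is x = 0, from y = -210 to 210 mm. Up to 10 degrees askew on the bench.
- stop: Fixed steel stop clamped over the fence, left of the block, black knob on top (58 mm high). Axes parallel to the fence's. Origin: bench corner where the fence face (x = 0) meets the stop's face (y = 0, looking to -y). It reaches 46 mm out from the fence, y = 0 to 22 mm, 44 high. The long block is home with its centre at x = -20, y = -80 mm here, its length along y.
- offcut: The shorter pine block, same wood and section: 40 (x) x 85 (y) x 38 high mm, loose; origin at the centre of its underside. To be left alone; lies on the robot's side of the fence, to the left.
- screwdriver: Screwdriver, 190 mm long, lying behind the fence, along it; loose. Leave alone. Its x runs along it.
- tape_roll: Roll of paper tape lying flat, 96 mm diameter, 24 high, loose; origin at the centre of its underside. To the right, towards the robot. Leave alone.
- tape_measure: Grey tape measure, 70 x 36 x 62 high mm, loose, behind the fence; origin at the centre of its underside. Leave alone.
- screw_jar: Glass jar with steel cap, 68 diameter, 85 high mm, loose, off one end of the fence (left or right); origin at the centre of its underside. Leave alone.
- spray_can: Tall can, 66 diameter, 170 high mm, loose, off one end of the fence (left or right); origin at the centre of its underside. Leave alone.
- mug: White mug, 82 diameter, 92 high mm, handle at its +y, loose, to the left of the work; origin at the centre of its underside. Leave alone.
Things that resemble listed ones, but are neither listed nor needed, are in the scene too. What is shaped like the blank but blue or orange is not meant.

How it is judged:
By the outcome, as a careful person would: the job done as asked, in the order asked, and still so for the second after the job is handed in, with the robot touching nothing.
It also fails if it takes over 51 s, if anything falls off the work surface, if the arm or the gripper's body presses on something with over 40 N, if the wrist force passes 120 N, or if a joint passes its speed limit or range.

## Working session

There is one attempt and no reset: what is moved stays moved. The work goes in short steps, Python scripts to look and compute and a tool call to move; the robot and the scene stay as the last step left them, time stands still between calls to the robot, and variables do not carry over. Pictures are saved under pics/ and viewed, and the job is handed in when it is done.

Besides the shell and the picture viewer there is one more tool, called after ">>>" as name(argument=value, ...) on one line, values as JSON. move_arm: Moves the arm, as the interface text tells. Its arguments: {"type":"object","properties":{"series":{"type":"array","items":{"type":"array","items":{"type":"number"}}},"grip_force":{"type":"number"}},"required":["series"]}

```bash
mkdir -p pics
python3 - <<'E'
from rig import ctrl,capture,job
import cv2,numpy as np,pickle
print(ctrl.sense(), ctrl.grasp_offset)
for n in ("scene","top"):
    c=capture(n); pickle.dump(c,open(n+".pkl","wb"))
    print(n,c["mtx"],c["R"],c["t"])
    cv2.imwrite(f"pics/{n}0.png",cv2.resize(c["frame"][:,:,::-1],(768,576),interpolation=cv2.INTER_CUBIC))
E
```

```text
{'time_s': 0.0, 'joints': array([-1.54239516e+00,  3.13424608e-01,  1.49842940e+00,  1.94633308e-05,
        1.33098674e+00, -2.23425641e-01]), 'dq': array([-2.21791316e-05,  1.95854689e-03,  1.20218174e-03, -1.52746901e-03,
        1.94907635e-03,  6.22429880e-04]), 'tau': array([ 5.63073227e-04, -4.12268829e+01, -2.59742171e+01, -1.26349278e-04,
        4.15743707e-03, -2.75885490e-06]), 'eef_pos': array([ 130.78880058, -508.18934286,  230.75095712]), 'ee_rot': array([-6.20161535e-04,  9.92083473e-01,  1.25578633e-01,  7.01625917e-05]), 'force': array([ 0.03135369,  0.04686592, -0.55272437]), 'wrist_torque': array([ 0.01475012, -0.01574883,  0.0273904 ]), 'grip_width': 1.001991611350424} -18.700000000000003
scene [[439.32495611   0.         257.584072  ]
 [  0.         439.32495611 186.49135167]
 [  0.           0.           1.        ]] [[-0.43796771  0.89874303  0.02110087]
 [ 0.55748564  0.2899331  -0.77791296]
 [-0.70526169 -0.32893733 -0.62801766]] [ 245.46473919 -266.03085617 1559.33757312]
top [[484.35048351   0.         263.48023572]
 [  0.         484.35048351 191.46983864]
 [  0.           0.           1.        ]] [[ 0.02071463 -0.99974294 -0.00921772]
 [-0.99340837 -0.01954196 -0.11295094]
 [ 0.11274178  0.0114967  -0.99355781]] [   5.46514397  535.56568729 1175.42573056]
```

View pics/scene0.png

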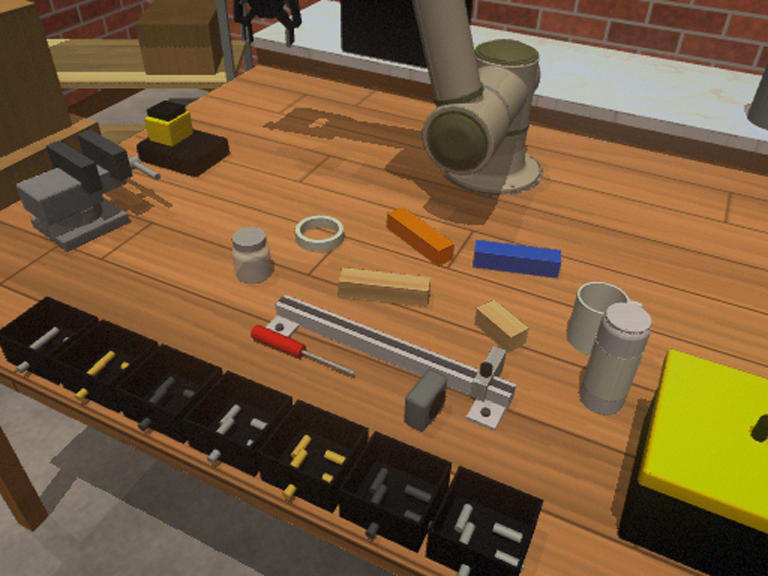

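View pics/top0.png

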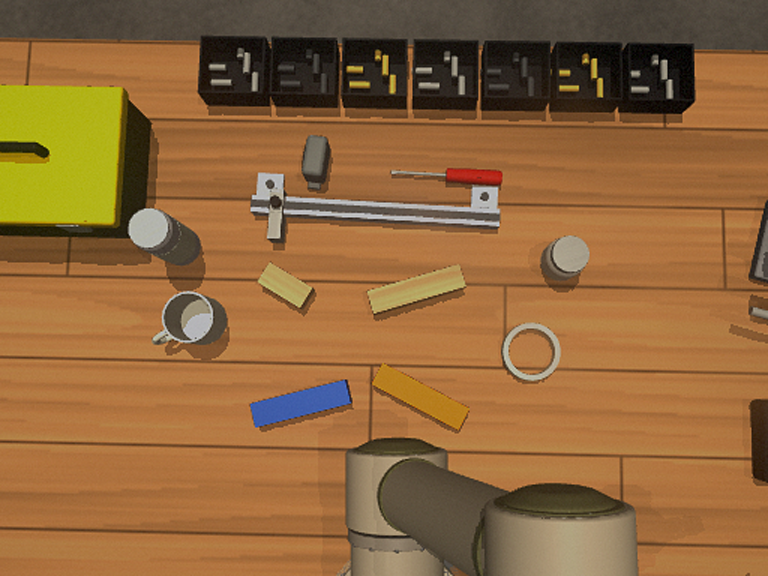

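The candidates, in 768x576 top-view pixels:
- Long pine block at (417,289)
- Short pine block at (286,286)
- Blue block at (301,403)
- Orange block at (421,397)

The long pine block fits: it is pine-coloured, has about a 4:1 outline, lies in front of the fence and is right of the stop. Next I'll confirm it in a crop and measure.

```bash
cat > h.py <<'E'
import numpy as np,cv2
def ray(c,uv,z):
    uv=np.atleast_2d(uv).astype(float)
    d=np.c_[uv,np.ones(len(uv))]@np.linalg.inv(c["mtx"]).T@c["R"]
    o=-c["R"].T@c["t"]
    return o+d*((z-o[2])/d[:,2])[:,None]
def proj(c,X):
    p=np.atleast_2d(X)@c["R"].T+c["t"]; q=p@c["mtx"].T; return q[:,:2]/q[:,2:]
E
python3 - <<'E'
import pickle,cv2,numpy as np
c=pickle.load(open("top.pkl","rb"));f=c["frame"]
cv2.imwrite("pics/crop1.png",cv2.resize(f[105:220,155:345,::-1],(760,460),interpolation=cv2.INTER_CUBIC))
s=pickle.load(open("scene.pkl","rb"))["frame"]
cv2.imwrite("pics/crop2.png",cv2.resize(s[165:290,170:360,::-1],(760,500),interpolation=cv2.INTER_CUBIC))
h=cv2.cvtColor(f,cv2.COLOR_RGB2HSV)
for p in [(278,193),(190,190),(280,265),(300,193),(250,215),(250,140)]: print(p,h[p[1],p[0]],f[p[1],p[0]])
E
```

```text
(278, 193) [ 25 114 184] [184 169 102]
(190, 190) [ 21 125 183] [183 157  93]
(280, 265) [ 18 216 185] [185 124  28]
(300, 193) [ 24 116 187] [187 171 102]
(250, 215) [ 14 164 185] [185 123  66]
(250, 140) [16 48 90] [90 82 73]
```

View pics/crop1.png

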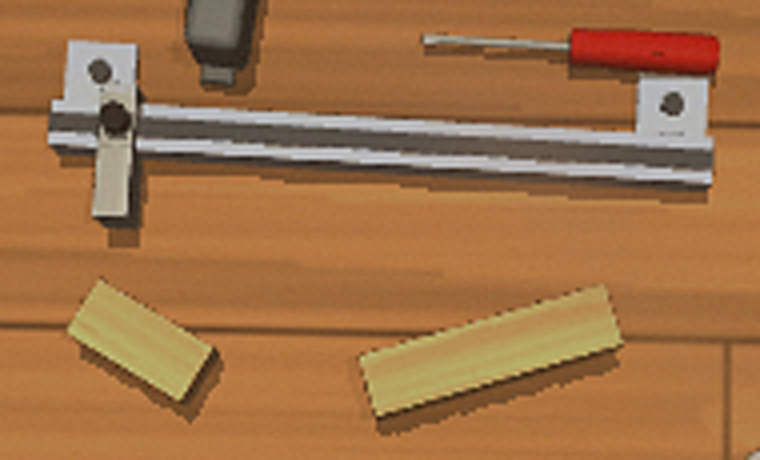

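View pics/crop2.png

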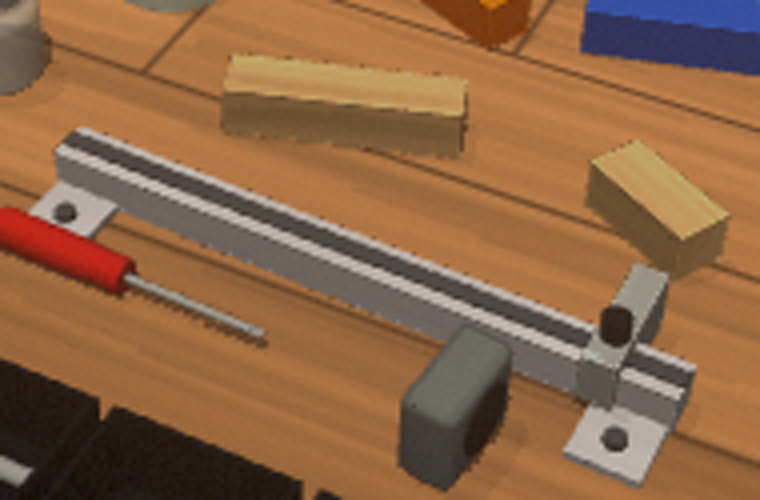

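```bash
cat > meas.py <<'E'
import numpy as np,cv2
from h import *
def pine(c):
    h=cv2.cvtColor(c["frame"],cv2.COLOR_RGB2HSV)
    m=cv2.inRange(h,(19,80,150),(32,145,255)); m[:,:]=cv2.morphologyEx(m,cv2.MORPH_OPEN,np.ones((2,2)))
    cs,_=cv2.findContours(m,cv2.RETR_EXTERNAL,cv2.CHAIN_APPROX_NONE)
    out=[]
    for k in cs:
        if cv2.contourArea(k)<200: continue
        P=ray(c,k[:,0,:],38)[:,:2]
        r=cv2.minAreaRect(P.astype(np.float32)); out.append((cv2.contourArea(k),k[:,0].mean(0),r,cv2.boxPoints(r)))
    return sorted(out,key=lambda o:-o[0])
E
python3 - <<'E'
import pickle; from meas import *
c=pickle.load(open("top.pkl","rb"));f=c["frame"]
print("cam",-c["R"].T@c["t"])
for a,k,r,b in pine(c): print(a,k,r,b.round(1).tolist())
h=cv2.cvtColor(f,cv2.COLOR_RGB2HSV)
# fence near edge
for u in (200,230,260,300,325): print(u,[(v,tuple(int(x) for x in f[v,u])) for v in range(134,154)])
print([(u,tuple(int(x) for x in f[154,u])) for u in range(174,194)])
print([(u,tuple(int(x) for x in f[148,u])) for u in range(174,194)])
print([(v,tuple(int(x) for x in f[v,184])) for v in range(145,166)])
print([(u,tuple(int(x) for x in f[148,u])) for u in range(326,338)])
E
```

```text
cam [ 399.4026457     2.41622466 1228.39643834]
616.5 [273.56906077 194.89502762] ((531.3685302734375, -20.13829803466797), (38.38404846191406, 158.20567321777344), 17.583765029907227) [[489.20001220703125, 49.5], [537.0, -101.30000305175781], [573.5999755859375, -89.69999694824219], [525.7999877929688, 61.099998474121094]]
473.5 [190.33333333 190.38271605] ((533.3878173828125, 197.53976440429688), (83.00235748291016, 38.508995056152344), 60.366180419921875) [[496.1000061035156, 171.0], [529.5999755859375, 151.89999389648438], [570.5999755859375, 224.10000610351562], [537.2000122070312, 243.10000610351562]]
200 [(134, (156, 159, 157)), (135, (75, 68, 63)), (136, (86, 77, 67)), (137, (87, 79, 71)), (138, (81, 76, 68)), (139, (76, 68, 62)), (140, (192, 192, 197)), (141, (183, 184, 187)), (142, (190, 190, 193)), (143, (54, 39, 31)), (144, (69, 60, 50)), (145, (93, 69, 44)), (146, (123, 82, 46)), (147, (118, 78, 43)), (148, (117, 76, 42)), (149, (186, 121, 69)), (150, (184, 121, 68)), (151, (183, 127, 72)), (152, (185, 124, 70)), (153, (175, 114, 60))]
230 [(134, (182, 185, 188)), (135, 
[... 2778 characters left out ...]
), (148, (174, 165, 144)), (149, (174, 165, 144)), (150, (173, 164, 143)), (151, (176, 166, 147)), (152, (175, 165, 143)), (153, (176, 166, 146)), (154, (179, 170, 148)), (155, (181, 168, 149)), (156, (179, 171, 148)), (157, (184, 173, 152)), (158, (189, 179, 158)), (159, (60, 48, 38)), (160, (61, 51, 38)), (161, (58, 49, 38)), (162, (101, 69, 38)), (163, (123, 81, 46)), (164, (122, 80, 43)), (165, (124, 81, 42))]
[(326, (187, 187, 187)), (327, (184, 184, 185)), (328, (188, 189, 188)), (329, (189, 189, 187)), (330, (189, 191, 187)), (331, (189, 189, 189)), (332, (185, 190, 195)), (333, (134, 83, 40)), (334, (185, 120, 67)), (335, (183, 123, 70)), (336, (181, 120, 67)), (337, (185, 121, 69))]
```

Run:
```python
import pickle; from meas import *
c=pickle.load(open("top.pkl","rb"));f=c["frame"]
E=ray(c,[(200,142.5),(230,144.5),(260,146.4),(300,148.5),(325,149.6)],32)[:,:2]
p=np.polyfit(E[:,1],E[:,0],1); print(E.round(1),p,"resid",(E[:,0]-np.polyval(p,E[:,1])).round(2))
th=-np.arctan(p[0]); print("fence yaw deg",np.degrees(np.arctan2(-p[0],1)))
r=ray(c,[(332.5,147)],32)[0]
s=ray(c,[(186.9,148),(186.5,154),(186.4,158.5)],44); print("right end",r,"stop face",s)
# second estimate by the fence mask lines in scene view? left end row
v=138
print([(u,tuple(int(x) for x in f[v,u])) for u in range(160,174)])
# detailed line fit near edge: gradient
g=cv2.cvtColor(f,cv2.COLOR_RGB2GRAY).astype(float)
pts=[]
for u in range(192,330,3):
    v0=int(142.5+(u-200)*0.0568)
    col=g[v0-2:v0+5,u]; d=-np.diff(col); i=d.argmax(); 
    # subpixel: threshold 130
    k=next(i for i in range(len(col)-1) if col[i]>130>=col[i+1]); pts.append((u,v0-2+k+(col[k]-130)/(col[k]-col[k+1])))
L=ray(c,pts,32)[:,:2]; vx,vy,x0,y0=cv2.fitLine(L.astype(np.float32),cv2.DIST_HUBER,0,.01,.01).ravel()
print("line dir",vx,vy,"pt",x0,y0,"yaw",np.degrees(np.arctan2(-vx,vy)) if vy>0 else np.degrees(np.arctan2(vx,-vy)))
S=pickle.load(open("scene.pkl","rb"))
b=pine(S)
for a,k,r,bb in b[:3]: print("scene",a,k,r)
```

```text
[[ 656.1  178.7]
 [ 652.4  102.9]
 [ 648.9   27.4]
 [ 645.5  -73.1]
 [ 643.9 -135.8]] [3.90039628e-02 6.48572449e+02] resid [ 0.56 -0.2  -0.69 -0.24  0.58]
fence yaw deg -2.2336302340001604
right end [ 650.8361493  -154.55774501   32.        ] stop face [[638.97297626 209.05297444  44.        ]
 [623.79136549 209.46341314  44.        ]
 [612.44279322 209.27299157  44.        ]]
[(160, (178, 114, 67)), (161, (177, 116, 65)), (162, (176, 115, 64)), (163, (178, 116, 63)), (164, (178, 116, 65)), (165, (177, 115, 62)), (166, (168, 110, 60)), (167, (182, 169, 165)), (168, (188, 190, 194)), (169, (187, 188, 192)), (170, (189, 189, 192)), (171, (192, 193, 195)), (172, (189, 191, 192)), (173, (190, 192, 195))]
line dir 0.03942238 0.99922264 pt 650.1815 35.61582 yaw -2.2593215
scene 525.5 [95.48497854 52.20600858] ((46.891563415527344, -1007.9300537109375), (64.55836486816406, 473.8583984375), 28.93283462524414)
```

The crops confirm it: the long pine block is at about (272,193) native and the short offcut at (190,190). The fence runs from (168,138) to (332,148), and the stop is at (183,150). The fence yaw is −2.25° and the block is about 20° out of line with it.

My plan is to open the jaws parallel to the fence and use both fingers as a two-point pusher. After that I'll push the end with the fingers shut.

```bash
cat > go.py <<'E'
import sys,numpy as np
from rig import ctrl
from scipy.spatial.transform import Rotation as Ro
# args: world x y z, desired tool-x yaw in deg relative to fence normal
YF=-2.25
n=np.array([np.cos(np.radians(YF)),np.sin(np.radians(YF)),0]);e=np.array([-n[1],n[0],0])
C=np.array([656.9,208.8,0])   # fence/stop corner
def state():
    s=ctrl.sense();q=s["ee_rot"];R=Ro.from_quat([q[1],q[2],q[3],q[0]]);p=s["eef_pos"]
    d=p-C
    print("t %.2f pos %s fence(n %.1f e %.1f) yaw %.1f F %s (n %.1f e %.1f) grip %.2f"%(s["time_s"],p.round(1),d@n,d@e,np.degrees(np.arctan2(*R.as_matrix()[[1,0],0])),s["force"].round(1),s["force"]@n,s["force"]@e,s["grip_width"]))
    return p,R
def to(nn,ee,z,yaw):
    p,R=state()
    T=C+nn*n+ee*e; T[2]=z
    a=np.radians(yaw+YF); x=np.array([np.cos(a),np.sin(a),0]);zz=np.array([0,0,-1.]);Rt=Ro.from_matrix(np.c_[x,np.cross(zz,x),zz])
    print("target",T.round(1),"turn",(R.inv()*Rt).as_rotvec().round(3),"shift cm",(R.inv().apply(T-p)/10).round(2))
if __name__=="__main__": to(*map(float,sys.argv[1:5]))
E
python3 go.py -188 -236 150 0
python3 -c "
from go import *
for P in [(531.4,-20.1,0),(460,-20,0)]: print((np.array(P)-C)@n,(np.array(P)-C)@e)"
```

```text
t 0.10 pos [ 130.8 -508.2  230.8] fence(n -497.5 e -737.1) yaw 14.4 F [ 0.4 -0.8 -0.4] (n 0.4 e -0.8) grip 1.00
target [459.8 -19.6 150. ] turn [-0.001 -0.     0.291] shift cm [ 44.03 -39.11   8.13]
-116.41667222095992 -233.6506332732646
-187.76555139012342 -236.35386121483802
```

>>> move_arm(series=[[0,0,0.29,44,-39.1,3],[0,0,0.29,44,-39.1,3],[0,0,0.29,44,-39.1,3],[0,0,0.29,44,-39.1,3],[0,0,0.29,44,-39.1,3]])

```text
invalid input at $.series[0]: expected 7 numbers
```

>>> move_arm(series=[[0,0,0.29,44,-39.1,3,1],[0,0,0.29,44,-39.1,3,1],[0,0,0.29,44,-39.1,3,1],[0,0,0.29,44,-39.1,3,1],[0,0,0.29,44,-39.1,3,1]])

```text
time_s: 0.52
eef_pos: [247.5, -333.9, 220.4]
ee_rot: [-0.001, 1.0, -0.02, -0.0]
force: [1.1, -0.5, -0.1]
grip_width: 0.998
```

```bash
python3 go.py -188 -234 150 0
```

```text
t 0.52 pos [ 247.5 -333.9  220.4] fence(n -387.8 e -558.3) yaw -2.2 F [ 1.1 -0.5 -0.1] (n 1.2 e -0.5) grip 1.00
target [459.9 -17.6 150. ] turn [-0.002  0.     0.   ] shift cm [ 19.99 -32.42   7.09]
```

>>> move_arm(series=[[0,0,0,20,-32.4,7,1],[0,0,0,20,-32.4,7,1],[0,0,0,20,-32.4,7,1],[0,0,0,20,-32.4,7,1],[0,0,0,20,-32.4,7,1]])

```text
time_s: 0.93
eef_pos: [361.6, -163.6, 183.0]
ee_rot: [-0.001, 1.0, -0.02, -0.0]
force: [1.0, -0.9, 0.1]
grip_width: 1.0
```

>>> move_arm(series=[[0,0,0,8.3,-13.5,2.9,1],[0,0,0,8.3,-13.5,2.9,1],[0,0,0,8.3,-13.5,2.9,1],[0,0,0,8.3,-13.5,2.9,1],[0,0,0,8.3,-13.5,2.9,1]])

```text
time_s: 1.35
eef_pos: [451.1, -27.1, 152.8]
ee_rot: [-0.002, 1.0, -0.017, -0.001]
force: [0.4, 0.5, -0.3]
grip_width: 1.004
```

```bash
python3 go.py -188 -234 40 0
```

```text
t 1.35 pos [451.1 -27.1 152.8] fence(n -196.3 e -243.8) yaw -1.9 F [ 0.4  0.5 -0.3] (n 0.4 e 0.5) grip 1.00
target [459.9 -17.6  40. ] turn [-0.003  0.001  0.005] shift cm [ 0.86 -0.94 11.28]
```

>>> move_arm(series=[[0,0,0.005,0.9,-0.9,3,1],[0,0,0.005,0.9,-0.9,6,1],[0,0,0.005,0.9,-0.9,9,1],[0,0,0.005,0.9,-0.9,11.5,1],[0,0,0.005,0.9,-0.9,12.5,1]])

```text
time_s: 1.77
eef_pos: [458.5, -17.7, 25.0]
ee_rot: [-0.002, 1.0, -0.019, -0.003]
force: [-0.2, 0.4, -0.3]
grip_width: 1.001
```

```bash
python3 go.py -188 -234 10 0
python3 - <<'E'
from rig import capture
import cv2,pickle
c=capture("top");pickle.dump(c,open("t2.pkl","wb"))
s=capture("scene")
cv2.imwrite("pics/b1.png",cv2.resize(s["frame"][120:290,170:390,::-1],(770,595),interpolation=cv2.INTER_CUBIC))
E
```

```text
t 1.77 pos [458.5 -17.7  25. ] fence(n -189.4 e -234.1) yaw -2.2 F [-0.2  0.4 -0.3] (n -0.3 e 0.4) grip 1.00
target [459.9 -17.6  10. ] turn [-0.004  0.006  0.   ] shift cm [ 0.15 -0.01  1.5 ]
```

View pics/b1.png

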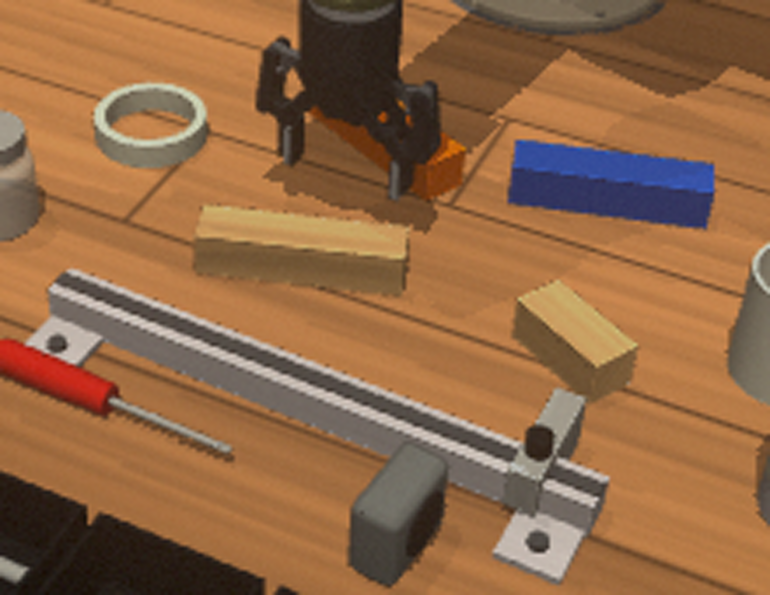

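The open gripper is over clear bench between the orange block and the long pine block, whose near face is at about (300,225) in the crop. I'll lower to z≈5.

>>> move_arm(series=[[0,0,0,0.15,0,0.7,1],[0,0,0,0.15,0,1.3,1],[0,0,0,0.15,0,1.8,1],[0,0,0,0.15,0,2.0,1]])

```text
time_s: 2.2
eef_pos: [460.9, -18.1, 6.7]
ee_rot: [-0.002, 1.0, -0.02, -0.002]
force: [0.2, -0.1, -1.0]
grip_width: 1.0
```

>>> move_arm(series=[[0,0,0,1,0,0,1],[0,0,0,2,0,0,1],[0,0,0,2.8,0,0,1],[0,0,0,3.6,0,0,1],[0,0,0,4.4,0,0,1]])

```text
time_s: 2.62
eef_pos: [505.4, -19.8, 6.5]
ee_rot: [-0.002, 1.0, -0.02, -0.002]
force: [-0.2, 0.3, -0.2]
grip_width: 0.999
```

```bash
python3 go.py -51 -234 6 0
cat > look.py <<'E'
import sys,cv2,pickle
from rig import capture
from meas import *
from go import n,e,C
c=capture("top");pickle.dump(c,open("last.pkl","wb"))
for a,k,r,b in pine(c)[:3]:
    P=np.c_[b,np.zeros(4)]-C
    L=b[1]-b[0];M=b[2]-b[1]; 
    if np.hypot(*M)>np.hypot(*L): L=M
    yaw=np.degrees(np.arctan2(-L[0],L[1])); yaw=(yaw+90)%180-90
    ctr=np.array([*r[0],0])-C
    print("px",k.round(),"ctr n %.1f e %.1f"%(ctr@n,ctr@e),"size",np.round(r[1],1),"yaw rel fence %.1f"%(yaw+2.25))
if len(sys.argv)>1:
    cv2.imwrite(f"pics/{sys.argv[1]}.png",cv2.resize(c["frame"][105:220,155:345,::-1],(760,460),interpolation=cv2.INTER_CUBIC))
E
python3 look.py c1
```

```text
t 2.62 pos [505.4 -19.8   6.5] fence(n -142.5 e -234.3) yaw -2.2 F [-0.2  0.3 -0.2] (n -0.2 e 0.3) grip 1.00
target [596.8 -23.    6. ] turn [-0.004  0.005  0.   ] shift cm [ 9.15 -0.03  0.01]
px [190. 191.] ctr n -123.0 e -16.1 size [83.  38.5] yaw rel fence -27.4
```

View pics/c1.png

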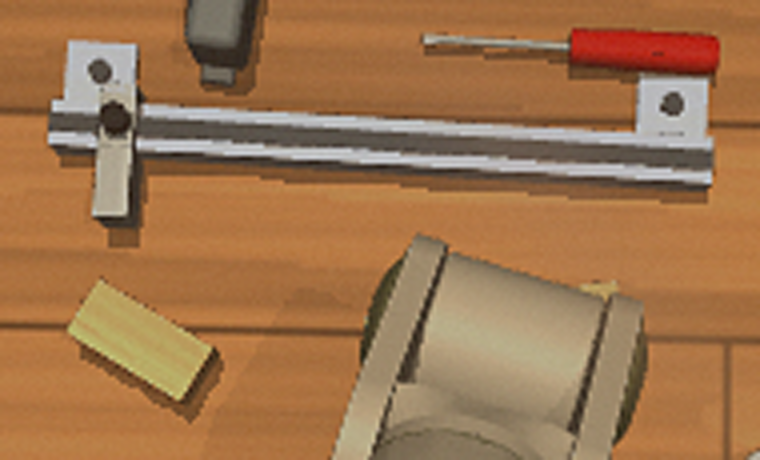

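```bash
cat > sc.py <<'E'
import sys,cv2,pickle
from rig import capture
s=capture("scene");pickle.dump(s,open("lasts.pkl","wb"))
cv2.imwrite(f"pics/{sys.argv[1]}.png",cv2.resize(s["frame"][140:290,170:360,::-1],(760,600),interpolation=cv2.INTER_CUBIC))
E
python3 sc.py d1
```

```text
(no output)
```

View pics/d1.png

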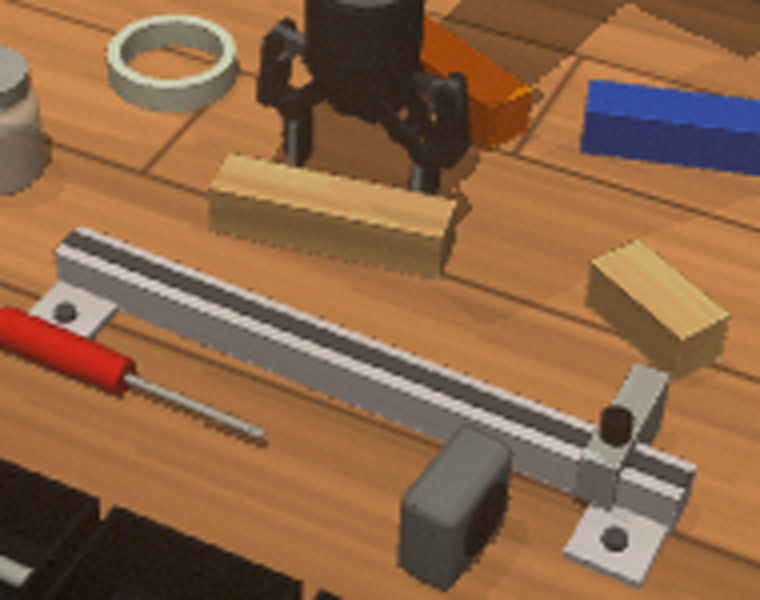

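The block is rotating into line under the left finger, at crop (425,190), while the right finger at (297,150) is still short of it. I'll continue.

>>> move_arm(series=[[0,0,0,0.8,0,0,1],[0,0,0,1.6,0,0,1],[0,0,0,2.4,0,0,1],[0,0,0,3.2,0,0,1],[0,0,0,4.0,0,0,1]])

```text
time_s: 3.13
eef_pos: [546.4, -21.5, 6.5]
ee_rot: [-0.002, 1.0, -0.02, -0.002]
force: [-1.3, -0.1, 1.5]
grip_width: 1.0
```

>>> move_arm(series=[[0,0,0,0.7,0,0,1],[0,0,0,1.4,0,0,1],[0,0,0,2.1,0,0,1],[0,0,0,2.8,0,0,1],[0,0,0,3.5,0,0,1]])

```text
time_s: 3.55
eef_pos: [581.9, -22.9, 6.3]
ee_rot: [-0.002, 1.0, -0.02, -0.002]
force: [-1.1, 0.3, 1.9]
grip_width: 0.998
```

```bash
python3 go.py -51 -234 6 0;python3 sc.py d2
```

```text
t 3.55 pos [581.9 -22.9   6.3] fence(n -65.8 e -234.4) yaw -2.2 F [-1.1  0.3  1.9] (n -1.1 e 0.2) grip 1.00
target [596.8 -23.    6. ] turn [-0.004  0.004  0.   ] shift cm [ 1.48 -0.04  0.03]
```

View pics/d2.png

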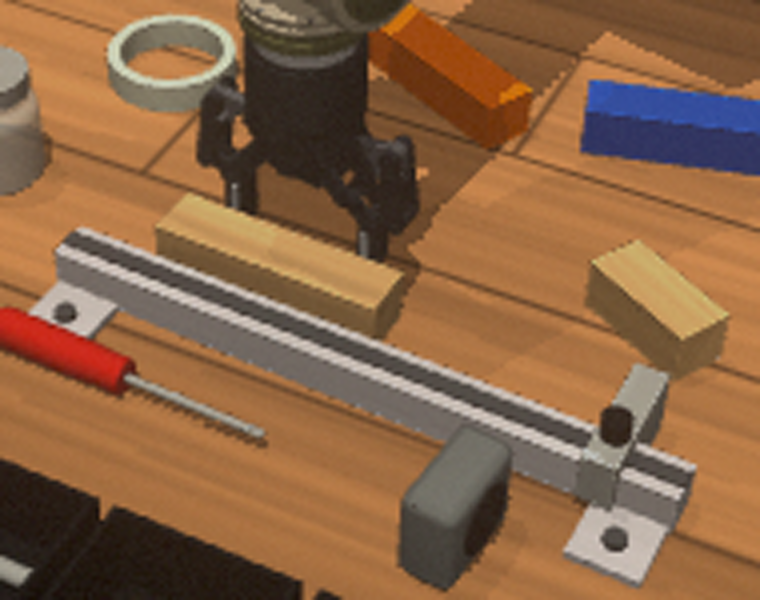

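The block now lies parallel and is carried by both fingers, about 15 mm short of the fence. I'll close in gently.

>>> move_arm(series=[[0,0,0,0.4,0,0,1],[0,0,0,0.7,0,0,1],[0,0,0,0.9,0,0,1],[0,0,0,1.1,0,0,1],[0,0,0,1.2,0,0,1]])

```text
time_s: 4.02
eef_pos: [595.2, -23.5, 6.4]
ee_rot: [-0.002, 1.0, -0.02, -0.001]
force: [-1.6, -0.6, -0.1]
grip_width: 1.001
```

```bash
python3 go.py -51 -234 6 0
```

```text
t 4.02 pos [595.2 -23.5   6.4] fence(n -52.5 e -234.6) yaw -2.2 F [-1.6 -0.6 -0.1] (n -1.6 e -0.6) grip 1.00
target [596.8 -23.    6. ] turn [-0.003  0.002  0.   ] shift cm [ 0.15 -0.06  0.04]
```

>>> move_arm(series=[[0,0,0,0.1,0,0,1],[0,0,0,0.2,0,0,1],[0,0,0,0.2,0,0,1]])

```text
time_s: 4.27
eef_pos: [597.3, -23.6, 6.4]
ee_rot: [-0.002, 1.0, -0.02, -0.001]
force: [-1.5, 0.6, -0.4]
grip_width: 1.006
```

```bash
python3 go.py -51 -234 6 0
```

```text
t 4.27 pos [597.3 -23.6   6.4] fence(n -50.4 e -234.6) yaw -2.2 F [-1.5  0.6 -0.4] (n -1.5 e 0.6) grip 1.01
target [596.8 -23.    6. ] turn [-0.003  0.002  0.   ] shift cm [-0.06 -0.06  0.04]
```

>>> move_arm(series=[[0,0,0,0.1,0,0,1],[0,0,0,0.2,0,0,1],[0,0,0,0.2,0,0,1]])

```text
time_s: 4.52
eef_pos: [597.4, -23.6, 6.4]
ee_rot: [-0.002, 1.0, -0.02, -0.004]
force: [-12.4, -1.1, 8.4]
grip_width: 1.0
```

```bash
python3 go.py -51 -234 6 0; python3 sc.py d3
```

```text
t 4.52 pos [597.4 -23.6   6.4] fence(n -50.4 e -234.6) yaw -2.2 F [-12.4  -1.1   8.4] (n -12.3 e -1.6) grip 1.00
target [596.8 -23.    6. ] turn [-0.004  0.008  0.   ] shift cm [-0.06 -0.06  0.04]
```

View pics/d3.png

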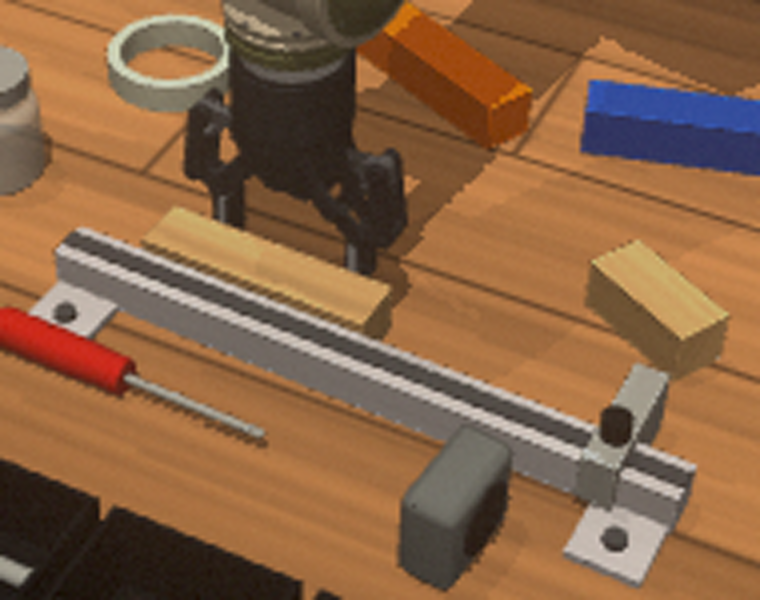

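Force jumped to 12 N with no further movement, so the block is seated on the fence. I'll back off.

>>> move_arm(series=[[0,0,0,-0.4,0,0,1],[0,0,0,-1.5,0,0,1],[0,0,0,-4,0,0,1],[0,0,0,-6,0,-3,1],[0,0,0,-6,0,-6,1]])

```text
time_s: 4.98
eef_pos: [533.8, -20.7, 65.9]
ee_rot: [-0.003, 1.0, -0.02, -0.007]
force: [0.2, 0.8, -0.1]
grip_width: 1.001
```

```bash
python3 go.py -21 -370 100 90; python3 -c "
from rig import ctrl;print(ctrl.sense()['joints'].round(2))"
```

```text
t 4.98 pos [533.8 -20.7  65.9] fence(n -114.0 e -234.2) yaw -2.2 F [ 0.2  0.8 -0.1] (n 0.2 e 0.8) grip 1.00
target [ 621.4 -160.1  100. ] turn [-0.015  0.007 -1.571] shift cm [ 9.25 13.57 -3.61]
[-0.26  0.53  1.65  0.    0.98  1.35]
```

```bash
python3 -c "
import pickle;from h import *
c=pickle.load(open('top.pkl','rb'));print(ray(c,[(380,169)],85),ray(c,[(355,235)],24))"; python3 go.py -22 -348 110 90
```

```text
[[ 588.49320951 -260.88915395   85.        ]] [[ 432.1942843  -212.19917692   24.        ]]
t 4.98 pos [533.8 -20.7  65.9] fence(n -114.0 e -234.2) yaw -2.2 F [ 0.2  0.8 -0.1] (n 0.2 e 0.8) grip 1.00
target [ 621.3 -138.1  110. ] turn [-0.015  0.007 -1.571] shift cm [ 9.13 11.36 -4.6 ]
```

>>> move_arm(series=[[-0.015,0.007,-0.12,0,2,-4.6,0],[-0.015,0.007,-0.24,2,5,-4.6,0],[-0.015,0.007,-0.36,4,8,-4.6,0],[-0.015,0.007,-0.48,7,11.4,-4.6,0],[-0.015,0.007,-0.6,9.1,11.4,-4.6,0]])

```text
time_s: 5.4
eef_pos: [621.8, -143.6, 110.6]
ee_rot: [0.004, 0.961, 0.278, -0.002]
force: [0.3, -0.1, 0.6]
grip_width: 0.297
```

```bash
python3 go.py -22 -348 110 90
```

```text
t 5.40 pos [ 621.8 -143.6  110.6] fence(n -21.2 e -353.5) yaw 32.2 F [ 0.3 -0.1  0.6] (n 0.3 e -0.1) grip 0.30
target [ 621.3 -138.1  110. ] turn [ 0.003  0.008 -0.969] shift cm [ 0.24 -0.5   0.05]
```

>>> move_arm(series=[[0,0,-0.97,0.2,-0.5,0,0],[0,0,-0.97,0.2,-0.5,0,0],[0,0,-0.97,0.2,-0.5,0,0],[0,0,-0.97,0.2,-0.5,0,0],[0,0,-0.97,0.2,-0.5,0,0]])

```text
time_s: 5.82
eef_pos: [620.9, -138.3, 110.5]
ee_rot: [0.003, 0.828, 0.561, -0.003]
force: [-0.2, 0.4, 0.1]
grip_width: 0.005
```

```bash
python3 go.py -22 -348 6 90
```

```text
t 5.82 pos [ 620.9 -138.3  110.5] fence(n -22.3 e -348.2) yaw 68.3 F [-0.2  0.4  0.1] (n -0.2 e 0.4) grip 0.00
target [ 621.3 -138.1    6. ] turn [ 0.     0.009 -0.339] shift cm [1.200e-01 1.000e-02 1.045e+01]
```

>>> move_arm(series=[[0,0.009,-0.12,0.1,0,0,0],[0,0.009,-0.24,0.1,0,1,0],[0,0.009,-0.34,0.1,0,3,0],[0,0.009,-0.34,0.1,0,5,0],[0,0.009,-0.34,0.1,0,7,0]])

```text
time_s: 6.23
eef_pos: [621.3, -138.0, 39.9]
ee_rot: [0.0, 0.72, 0.693, 0.0]
force: [0.7, 0.0, -0.2]
grip_width: -0.003
```

```bash
python3 go.py -22 -348 6 90; python3 sc.py d4; python3 look.py c4
```

```text
t 6.23 pos [ 621.3 -138.    39.9] fence(n -22.0 e -347.9) yaw 87.8 F [ 0.7  0.  -0.2] (n 0.7 e 0.0) grip -0.00
target [ 621.3 -138.1    6. ] turn [ 0.001 -0.     0.001] shift cm [-0.01 -0.    3.39]
px [190. 190.] ctr n -123.0 e -16.1 size [83.  38.5] yaw rel fence -27.4
px [271. 155.] ctr n -21.6 e -219.7 size [116.8  37.5] yaw rel fence -0.1
```

View pics/d4.png

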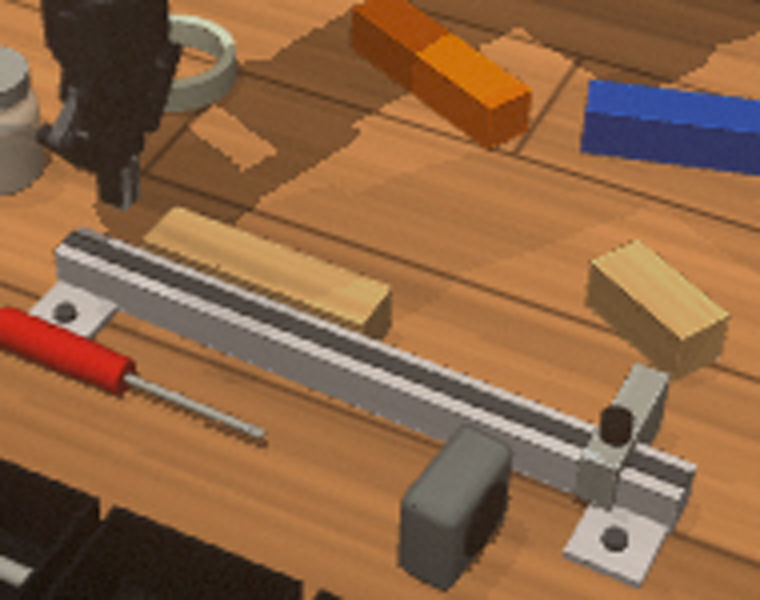

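View pics/c4.png

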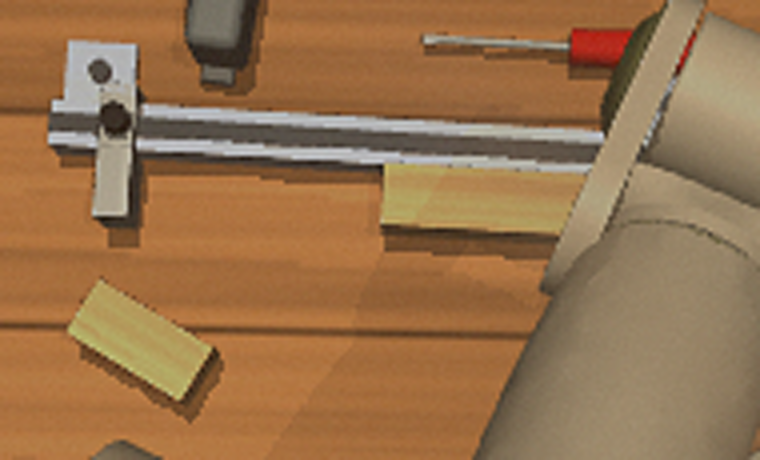

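The block is flush along the fence: its left end is at crop (383,195), yaw is −0.1°, and there is no gap. The shut fingers stand clear of its right end, so I'll lower them and push along the fence, with a hair of bias towards it.

>>> move_arm(series=[[0,0,0,0,0,1.5,0],[0,0,0,0,0,2.7,0],[0,0,0,0,0,3.2,0],[0,0,0,0.4,0,3.2,0],[0,0,0,0.9,0,3.2,0]])

```text
time_s: 6.75
eef_pos: [620.0, -128.3, 6.1]
ee_rot: [-0.002, 0.721, 0.693, -0.001]
force: [0.1, 0.1, 0.1]
grip_width: 0.0
```

>>> move_arm(series=[[0,0,0,0.4,0,0,0],[0,0,0,0.9,0.01,0,0],[0,0,0,1.5,0.02,0,0],[0,0,0,2.1,0.03,0,0],[0,0,0,2.8,0.05,0,0]])

```text
time_s: 7.17
eef_pos: [621.9, -99.9, 6.6]
ee_rot: [-0.002, 0.721, 0.693, -0.001]
force: [-0.2, -1.5, 1.5]
grip_width: -0.001
```

```bash
python3 go.py -20 -171 7 90; python3 sc.py d5; python3 look.py c5
```

```text
t 7.17 pos [621.9 -99.9   6.6] fence(n -22.9 e -309.9) yaw 87.7 F [-0.2 -1.5  1.5] (n -0.1 e -1.5) grip -0.00
target [630.2  38.7   7. ] turn [-0.003 -0.002 -0.   ] shift cm [13.89  0.29 -0.02]
px [190. 190.] ctr n -123.0 e -16.1 size [83.  38.5] yaw rel fence -27.4
px [258. 154.] ctr n -19.8 e -186.6 size [38.  92.3] yaw rel fence 3.3
```

View pics/d5.png

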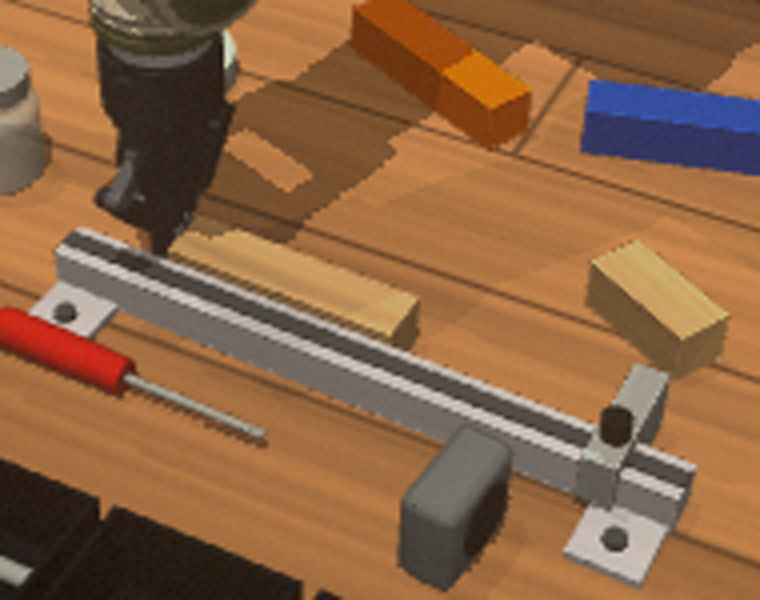

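View pics/c5.png

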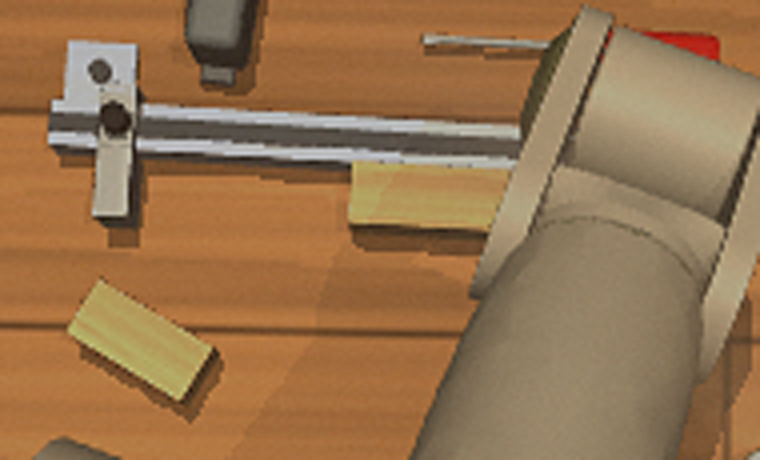

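Still flush, and the left end is now at crop (352,195). I'll continue, about 138 mm to go.

>>> move_arm(series=[[0,0,0,0.8,0.03,0,0],[0,0,0,1.6,0.06,0,0],[0,0,0,2.4,0.09,0,0],[0,0,0,3.2,0.12,0,0],[0,0,0,4.0,0.15,0,0]])

```text
time_s: 7.68
eef_pos: [624.7, -58.0, 6.2]
ee_rot: [-0.003, 0.72, 0.694, -0.001]
force: [-0.7, -1.2, -0.4]
grip_width: -0.0
```

>>> move_arm(series=[[0,0,0,0.8,0.02,0,0],[0,0,0,1.6,0.04,0,0],[0,0,0,2.4,0.06,0,0],[0,0,0,3.2,0.08,0,0],[0,0,0,4.0,0.1,0,0]])

```text
time_s: 8.1
eef_pos: [627.2, -17.3, 6.3]
ee_rot: [-0.003, 0.72, 0.694, -0.001]
force: [-0.6, -1.5, 0.1]
grip_width: 0.002
```

```bash
python3 go.py -20 -171 7 90; python3 sc.py d6; python3 look.py c6
```

```text
t 8.10 pos [627.2 -17.3   6.3] fence(n -20.8 e -227.1) yaw 87.8 F [-0.6 -1.5  0.1] (n -0.5 e -1.5) grip 0.00
target [630.2  38.7   7. ] turn [-0.005 -0.003  0.001] shift cm [ 5.61  0.09 -0.06]
px [190. 190.] ctr n -123.0 e -16.1 size [83.  38.5] yaw rel fence -27.4
px [223. 152.] ctr n -21.5 e -95.8 size [75.  38.4] yaw rel fence 0.9
```

View pics/c6.png

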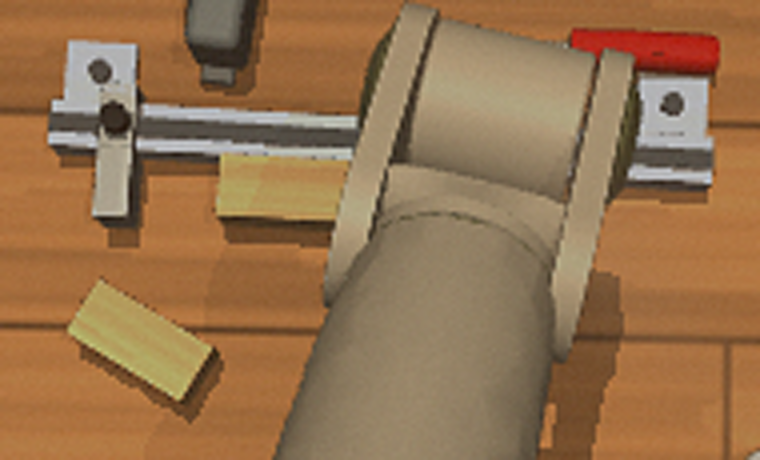

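View pics/d6.png

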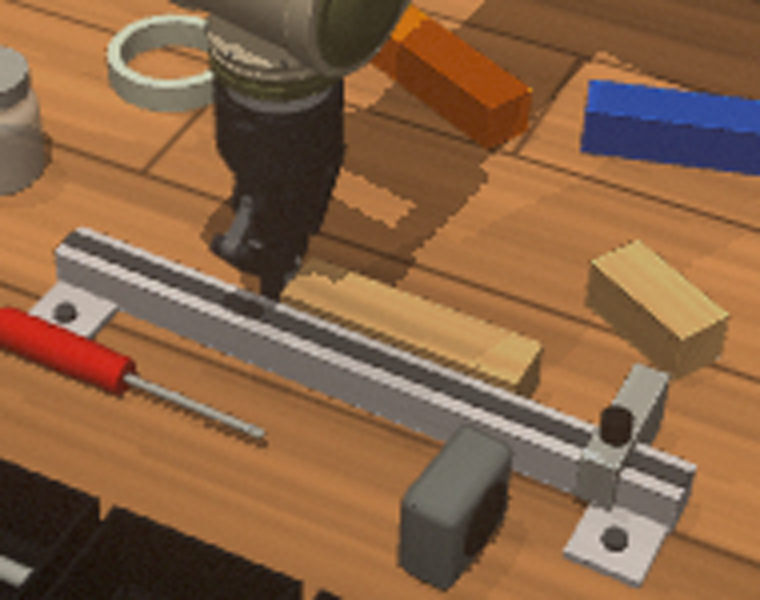

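The block stays along the fence and its left end is at crop (218,185), about 56 mm from the stop. I'll continue and slow down at the end.

>>> move_arm(series=[[0,0,0,0.8,0.01,0,0],[0,0,0,1.6,0.02,0,0],[0,0,0,2.4,0.03,0,0],[0,0,0,3.2,0.04,0,0],[0,0,0,3.9,0.05,0,0]])

```text
time_s: 8.62
eef_pos: [629.2, 23.3, 6.4]
ee_rot: [-0.003, 0.72, 0.694, -0.0]
force: [-0.4, -1.1, 0.6]
grip_width: 0.002
```

>>> move_arm(series=[[0,0,0,0.4,0,0,0],[0,0,0,0.7,0,0,0],[0,0,0,0.9,0,0,0],[0,0,0,1.1,0,0,0],[0,0,0,1.2,0,0,0]])

```text
time_s: 9.03
eef_pos: [629.6, 35.4, 6.4]
ee_rot: [-0.003, 0.72, 0.694, -0.0]
force: [-0.5, -0.3, -0.6]
grip_width: -0.002
```

```bash
python3 go.py -20 -171 7 90
```

```text
t 9.03 pos [629.6  35.4   6.4] fence(n -20.4 e -174.4) yaw 87.9 F [-0.5 -0.3 -0.6] (n -0.5 e -0.3) grip -0.00
target [630.2  38.7   7. ] turn [-0.005 -0.003  0.003] shift cm [ 0.34  0.05 -0.06]
```

>>> move_arm(series=[[0,0,0,0.1,0.01,0,0],[0,0,0,0.2,0.02,0,0],[0,0,0,0.3,0.02,0,0],[0,0,0,0.3,0.02,0,0]])

```text
time_s: 9.37
eef_pos: [629.9, 37.9, 6.4]
ee_rot: [-0.003, 0.72, 0.694, -0.001]
force: [-0.9, -3.0, -0.0]
grip_width: -0.002
```

```bash
python3 go.py -20 -171 7 90; python3 look.py c7
```

```text
t 9.37 pos [629.9  37.9   6.4] fence(n -20.3 e -171.8) yaw 87.9 F [-0.9 -3.  -0. ] (n -0.8 e -3.1) grip -0.00
target [630.2  38.7   7. ] turn [-0.005 -0.002  0.003] shift cm [ 0.08  0.03 -0.06]
px [190. 191.] ctr n -123.1 e -15.9 size [82.8 38.2] yaw rel fence -27.5
px [201. 150.] ctr n -20.9 e -36.4 size [38.1 62.8] yaw rel fence 3.3
```

View pics/c7.png

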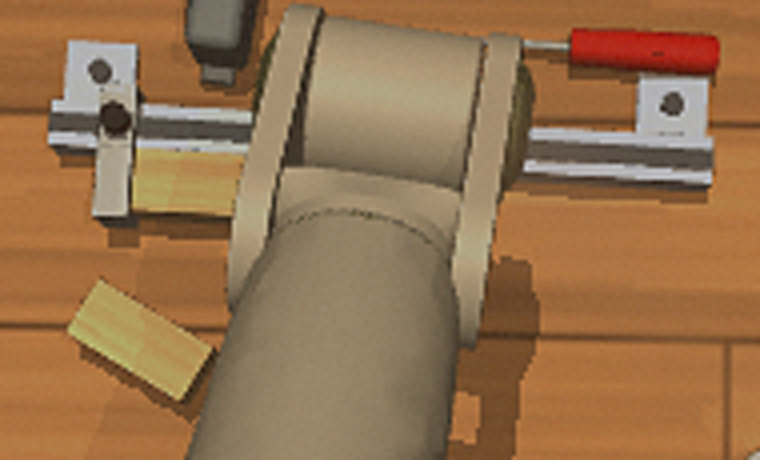

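The block's end is now at the stop, at crop (133,185), and the force is starting to rise. I'll press a little to seat it.

>>> move_arm(series=[[0,0,0,0.1,0.02,0,0],[0,0,0,0.2,0.02,0,0],[0,0,0,0.2,0.02,0,0]])

```text
time_s: 9.67
eef_pos: [629.9, 37.9, 6.4]
ee_rot: [-0.002, 0.72, 0.694, -0.002]
force: [-4.3, -12.2, 0.8]
grip_width: 0.003
```

```bash
python3 go.py -20 -171 7 90
```

```text
t 9.67 pos [629.9  37.9   6.4] fence(n -20.3 e -171.8) yaw 87.9 F [ -4.3 -12.2   0.8] (n -3.8 e -12.3) grip 0.00
target [630.2  38.7   7. ] turn [-0.006  0.     0.003] shift cm [ 0.08  0.03 -0.06]
```

It is seated, with 12 N against the stop and 4 N towards the fence. Next I'll back straight off, rise, move clear and look.

>>> move_arm(series=[[0,0,0,-0.4,0,0,0],[0,0,0,-1.5,0,0,0],[0,0,0,-4,0,0,0],[0,0,0,-5,0,-4,0],[0,0,0,-6,0,-8,0]])

```text
time_s: 10.08
eef_pos: [626.8, -23.2, 85.6]
ee_rot: [-0.004, 0.72, 0.694, -0.003]
force: [0.8, 0.8, 1.0]
grip_width: 0.002
```

>>> move_arm(series=[[0,0,0,-3,-1,-4,0],[0,0,0,-7,-3,-8,0],[0,0,0,-10,-6,-9,0],[0,0,0,-12,-9,-9,0],[0,0,0,-15,-12,-9,0]])

```text
time_s: 10.5
eef_pos: [516.0, -157.1, 177.2]
ee_rot: [-0.002, 0.72, 0.694, -0.002]
force: [0.2, -1.0, -0.2]
grip_width: 0.0
```

```bash
python3 go.py -20 -171 7 90; python3 look.py c8; python3 sc.py d8
```

```text
t 10.50 pos [ 516.  -157.1  177.2] fence(n -126.4 e -371.1) yaw 87.9 F [ 0.2 -1.  -0.2] (n 0.2 e -1.0) grip 0.00
target [630.2  38.7   7. ] turn [-0.007  0.     0.002] shift cm [19.99 10.8  16.94]
px [215. 152.] ctr n -22.0 e -83.2 size [156.9  38.5] yaw rel fence -0.1
px [190. 190.] ctr n -123.0 e -16.1 size [83.  38.5] yaw rel fence -27.4
```

View pics/c8.png

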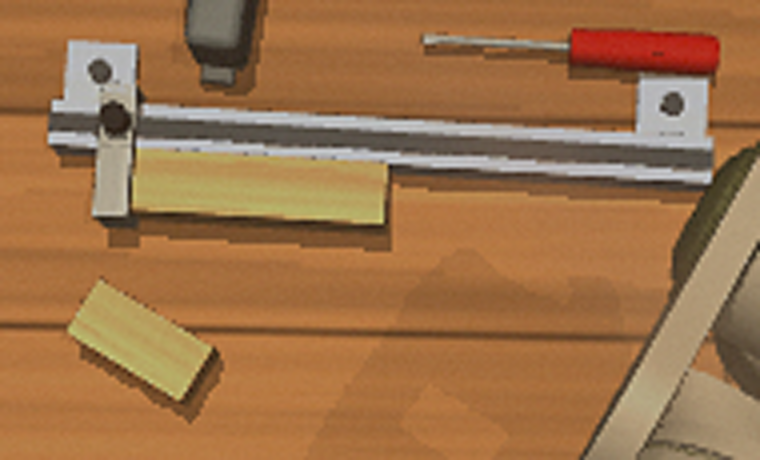

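View pics/d8.png

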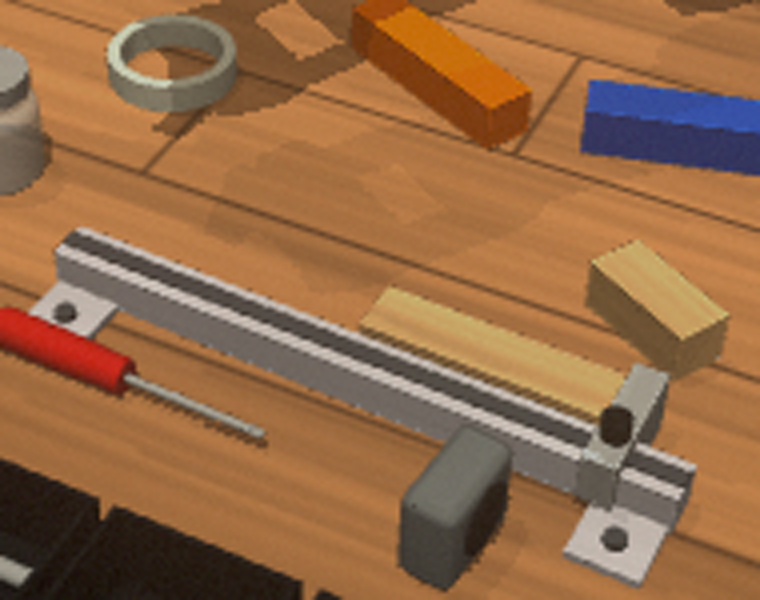

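Run:
```python
import pickle; from meas import *
c=pickle.load(open("last.pkl","rb"));f=c["frame"]
for v in (146,152,156): print(v,[(u,tuple(int(x) for x in f[v,u])) for u in range(184,193)])
for u in (195,220,245): print(u,[(v,tuple(int(x) for x in f[v,u])) for v in range(138,150)])
a=cv2.resize(f[125:170,170:260,::-1],(800,400),interpolation=cv2.INTER_NEAREST)
s=pickle.load(open("lasts.pkl","rb"))["frame"]
cv2.imwrite("pics/e1.png",a);cv2.imwrite("pics/e2.png",cv2.resize(s[205:275,255:345,::-1],(720,560),interpolation=cv2.INTER_CUBIC))
```

```text
146 [(184, (170, 161, 143)), (185, (181, 173, 151)), (186, (186, 177, 154)), (187, (132, 124, 110)), (188, (92, 67, 37)), (189, (187, 152, 88)), (190, (183, 147, 87)), (191, (182, 149, 88)), (192, (182, 148, 84))]
152 [(184, (171, 164, 141)), (185, (185, 177, 154)), (186, (188, 182, 169)), (187, (46, 34, 25)), (188, (190, 173, 102)), (189, (186, 162, 96)), (190, (182, 161, 94)), (191, (184, 159, 95)), (192, (181, 159, 94))]
156 [(184, (178, 169, 148)), (185, (184, 178, 156)), (186, (189, 185, 170)), (187, (99, 73, 48)), (188, (191, 161, 92)), (189, (187, 158, 92)), (190, (186, 157, 90)), (191, (183, 156, 91)), (192, (187, 157, 92))]
195 [(138, (86, 81, 71)), (139, (117, 105, 96)), (140, (189, 191, 196)), (141, (181, 184, 187)), (142, (180, 164, 116)), (143, (183, 168, 94)), (144, (184, 159, 94)), (145, (185, 144, 84)), (146, (184, 147, 86)), (147, (183, 147, 89)), (148, (182, 152, 89)), (149, (182, 160, 94))]
220 [(138, (91, 85, 77)), (139, (89, 80, 73)), (140, (99, 90, 81)), (141, (189, 191, 192)), (142, (186, 187, 185)), (143, (168, 160, 153)), (144, (184, 166, 95)), (145, (182, 152, 90)), (146, (183, 139, 86)), (147, (183, 144, 86)), (148, (184, 142, 85)), (149, (183, 147, 87))]
245 [(138, (86, 77, 71)), (139, (89, 83, 71)), (140, (93, 84, 75)), (141, (90, 79, 73)), (142, (161, 160, 162)), (143, (185, 185, 188)), (144, (182, 184, 190)), (145, (182, 148, 103)), (146, (184, 156, 91)), (147, (184, 157, 91)), (148, (185, 148, 89)), (149, (186, 138, 82))]
```

View pics/e1.png

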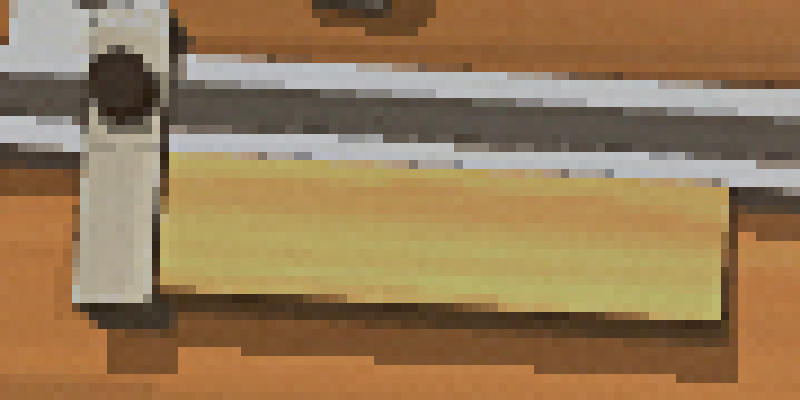

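View pics/e2.png

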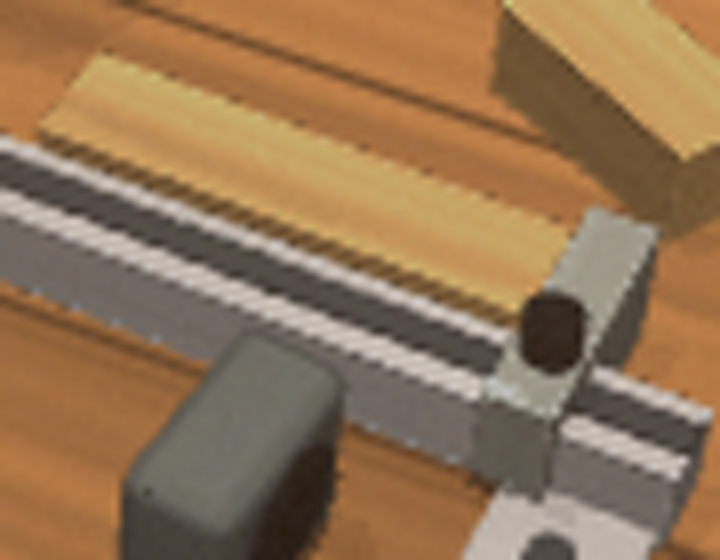

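There is no gap along the fence. At the stop there is only a dark line less than 1 px wide, which matches the stop's taller side and its shadow. The hand is at z=177, clear of everything, so I'll compare the rest of the bench with the first picture and hand in.

Run:
```python
import pickle,cv2,numpy as np
from rig import job,ctrl
for a,b in (("scene","lasts"),("top","last")):
    A=pickle.load(open(a+".pkl","rb"))["frame"];B=pickle.load(open(b+".pkl","rb"))["frame"]
    d=(cv2.absdiff(A,B).max(2)>50).astype(np.uint8)
    d=cv2.morphologyEx(d,cv2.MORPH_OPEN,np.ones((3,3)))
    n,l,s,c=cv2.connectedComponentsWithStats(d)
    print(a,[s[i].tolist() for i in range(1,n) if s[i][4]>25])
print(ctrl.sense()["force"].round(1)); print(job.finish_job())
```

```text
scene [[156, 0, 6, 15, 63], [164, 0, 108, 44, 3033], [278, 0, 35, 52, 1265], [364, 0, 10, 23, 146], [345, 26, 74, 50, 1924], [320, 44, 22, 21, 304], [177, 48, 134, 76, 4260], [305, 59, 32, 24, 361], [412, 76, 7, 7, 45], [381, 78, 14, 10, 88], [351, 84, 63, 31, 999], [337, 107, 22, 18, 198], [345, 115, 58, 34, 1032], [217, 129, 67, 33, 858], [289, 128, 41, 22, 582], [212, 154, 11, 7, 62], [224, 159, 19, 10, 119], [242, 191, 44, 11, 234], [267, 213, 55, 23, 212]]
top [[320, 140, 90, 108, 3091], [188, 142, 64, 15, 410], [191, 156, 62, 12, 440], [272, 186, 38, 13, 276], [261, 195, 9, 6, 35], [306, 194, 19, 24, 252], [248, 202, 6, 8, 35], [256, 203, 14, 9, 80], [348, 219, 16, 6, 51], [295, 222, 22, 21, 280], [327, 243, 17, 8, 61], [277, 246, 41, 43, 788], [354, 249, 9, 4, 28], [340, 255, 27, 46, 359], [317, 267, 14, 5, 52], [267, 275, 59, 73, 1767], [154, 292, 12, 5, 52], [247, 292, 17, 8, 120], [230, 295, 16, 28, 178], [150, 299, 84, 56, 981], [248, 301, 11, 3, 33], [109, 303, 122, 81, 4392], [240, 305, 26, 35, 207], [329, 304, 15, 21, 111], [321, 322, 93, 38, 1808], [254, 330, 54, 49, 1317], [415, 335, 8, 7, 44], [317, 339, 7, 16, 61], [237, 342, 9, 10, 46], [352, 348, 58, 36, 1349], [311, 361, 27, 23, 485], [104, 375, 13, 9, 44]]
[ 0.8 -0.1  0.1]
the job is handed in; nothing more can be done
None
```

The longer pine block now lies against the fence with its end against the stop, and the job is handed in at about 10.6 s of the 51 s allowed. I pushed it back with the two open fingers until it was square on the fence, then pushed its right end along with the fingers shut. The fingers only pushed at the block's sides, and no picture showed it lifted or tipped.

**Final checks:**
- **Seating:** both pushes ended in a firm stop at about 12 N, with no further movement.
- **Line with the fence:** in the last top view the block was within 0.1° of the fence, with no gap.
- **At the stop:** a dark line less than 1 px wide shows between block and stop. I took it to be the stop's shadow and taller side; a gap of up to about 1 mm can't be ruled out from the picture.
- **Measured centre:** it read x = −22.0, y = −83.2 mm in the stop's frame, against −20 and −80 for home. That disagrees by 2 to 3 mm, near the 2 mm calibration error, and my colour mask also trims the block's edges (157 mm measured, against 160 mm). I relied on the force readings and the close-up views.
- **Rest of the bench:** the offcut measured the same before and after. In an automatic before/after comparison, the changes were where the arm, its shadow and the block had moved. I didn't inspect each changed patch, and the arm hid part of the view.
- **Hand:** it finished well clear, with the fingertips 177 mm above the bench and no contact force.

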